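Roll a mower roller home against the stop of a setting plate

TASK

Take the wooden push pad by its grip, lay its flat sole on top of the steel roller and roll the roller along the setting plate, slowly over the low lip, until it drops in behind the lip and lies flush against the stop; keep it lightly pressed against the stop for about a second. Only the pad's sole may work the roller, from on top: do not pick it up, push it from behind or touch it with the gripper, press gently (10 N is plenty, 30 N dents it), and do not shift the clamped stop. Then put the pad back flat on the bench, let go, and leave everything else where it is.

Things in the scene. Friction and masses are not known exactly. Their poses are not given: they have to be found in the camera images.
- pad_grip (a point): Loose wooden push pad, 0.30 kg, lying on its sole on the bench: flat plywood board 90 mm (its x) by 160 mm (its y), 12 mm thick, with one upright wooden grip bar in the middle of its top, 60 mm along x, 24 mm thick along y, from 12 to 62 mm above the sole. This point is in the middle of the grip bar, 40 mm above the sole. z is up.
- pad_sole (a point): Centre of the underside (sole) of the push pad, axes as pad_grip. Rests at bench height (z = 0).
- roller_center (a point): Loose plain steel mower roller, 44 mm diameter, 120 mm long, 0.24 to 0.41 kg, lying on the setting plate up to 5 degrees out of line with the stop. Point: middle of its axis, 22 mm above the plate's top; x along its axis; z up at the start, turning as it rolls. It rolls forward by half of the sole's own travel. It stays where it is left. Friction against wood and metal 0.54 to 0.78.
- stop_foot (a point): Clamped stop on the plate: foot of the middle of its upright steel face, on the plate's top (12 mm above the bench). y points into the stop (the direction to roll), x along the face (150 mm long, 26 mm high), z up. Seated, the roller's axis is 22 mm before the face. Stop and lip are held by friction and slip above about 12 N; the sole's sideways force reaches the face about doubled.
- lip_crest (a point): Low rounded aluminium lip, part of the stop, parallel to the face and 35 mm before it, 160 mm long: the middle of its crest, 3 mm above the plate's top. Axes as stop_foot. The roller meets it 25 mm before it is home, must climb over it slowly (the sole rises by the same 3 mm) and then drops down between lip and face with about 1 mm of play, which keeps it from rolling back.
- plate: Fixed steel setting plate, 200 mm (x) by 290 mm (y) by 12 mm, flat on the bench; axes as stop_foot; origin at bench height, 5 mm short (in y) of the plate's middle. It carries roller and stop.
- carburettor_center (a point): Bystander: small aluminium carburettor about 50 by 50 by 42 mm standing on the bench; point 20 mm up. Leave alone.
- can_center (a point): Bystander: black spray can, 60 mm diameter, 170 mm tall, upright on the bench; point at mid height. Leave alone.
- carton_center (a point): Bystander: cardboard spare-part carton 70 by 50 by 45 mm; point at its centre. Leave alone.
- driver_grip (a point): Bystander: screwdriver lying on the bench; point in its handle. Leave alone.
Not all that is in view belongs to the job. There is more than one size of the part that bears roller_center; the job needs the middle-sized. There is more than one size of the part that bears pad_grip; the job needs the larger.

How it is judged:
By the outcome, as a careful person would: the job done as asked, in the order asked, and still so for the second after the job is handed in, with the robot touching nothing.
It also fails if it takes over 69 s, if anything falls off the work surface, if the arm or the gripper's body presses on something with over 40 N, if the wrist force passes 120 N, or if a joint passes its speed limit or range.

ROBOT

A 7-joint arm with a two-finger parallel gripper is mounted at the origin on the work surface. World frame = base frame: x ahead of the robot, y to its left, z up, the work surface at z = 0. Lengths are in mm, angles in rad, forces in N, time in s.
With the tool pointing down it reaches from about 350 to 900 mm from the base axis. Payload 8.1 kg.
Tool frame: the origin (TCP) lies at the very end of the fingers, on their centre line; the grasp point (between the pads) lies 19 mm behind it; z points along the fingers, x is the direction in which the jaws open and shut, and the axes are right-handed (so a half turn about z gives the same grasp; the last joint's range is limited). The gripper opens to 85 mm and grips with 20 to 120 N. Pads are 22 mm wide; open, the fingers measure 114 mm over their backs; the gripper's body (76 mm by 85 mm) begins 54 mm behind the grasp point. The pads swing forward as they close: fully open they stand 13 mm farther back than shut.
Start: joints at [-1.352, 0.434, 0.025, 1.573, -0.012, 1.134, -0.075], TCP at [197.699, 592.922, 231.323] pointing down, gripper open.
Joint ranges: [-2.62, 2.62], [-0.44, 2.09], [-1.27, 1.32], [0.08, 2.57], [-1.32, 4.46], [0.12, 2], [-2.74, 2.74]. Speed limits (rad/s): [2.22, 2.22, 3.01, 3.01, 3.14, 3.14, 3.14].

INTERFACE

Orientations are given as a rotation vector (axis times angle).
In Python, from workcell import bot, snapshot gives the robot as it stands. The module is installed in compiled form; this text tells all that it offers.
- The arm moves only by the shell command python3 -m jog 'ROWS'. ROWS is JSON, a list of rows, each a list of 7 numbers: the turn, a rotation vector about the tool's x, y, z in rad, then the shift along the tool's x, y, z in mm, then the finger opening in mm, from 0 to 85.4. A call has 1 to 5 rows; each row shifts and turns the pose as measured when the row begins, along the tool's axes as they then stand; what a row does not reach is not made up. A row lasts 1/8 s, in which the tool goes at most 62.5 mm and 10.7 degrees, less where a joint would pass 70% of its speed; a pose out of reach is approached as far as the arm can. A call with a gripper value outside its range is refused whole. The fingers move at their own pace and stop on an object; the grip force is fixed at half the most. Time passes only in rows, so rows that do not move let the fingers close. It gives the time, the measured TCP pose, the force and the opening at its end, in the units of the state.
- bot.observe(): the state, without advancing time (a new reading comes with each control period).
- snapshot(name): name is "scene" or "top" or "wrist"; returns a dict with "frame" (400x640x3 uint8, red, green, blue), "vfov" (degrees; the focal length in pixels is half the picture's height over the tangent of half this angle, whatever the lens; pixels are square), "cx", "cy" (the principal point, pixels), "world_from_camera" (4x4, takes a point from camera to world coordinates). Camera axes: x right, y down, z forward; pixel columns grow to the right and rows downward; lengths in mm; the calibration is good to about 2 mm. A picture is of the moment at which its call begins. There is no depth.
- bot.hand_in(): hands the job in, once; it reports no verdict.
The state is a dict: "t": time; "qpos": joint angles; "qd": joint speeds; "tau": joint torques, N m; "position": TCP position; "eef_rot": TCP orientation; "contact_force": force on the tool from outside, world axes, zero at the start; "ft_torque": the same for the moment, N m; "grip_width": finger opening in mm.
Only numpy, scipy, OpenCV 4.12 (cv2) and the standard library are available. Lean on these libraries where they do the work, as an engineer would, in place of code of your own. Each camera call takes 0.05 s, during which the arm holds its last target.

## Working session

There is one attempt and no reset: what is moved stays moved. The work goes in short steps, Python scripts to look and compute and a shell command to move; the robot and the scene stay as the last step left them, time stands still between calls to the robot, and variables do not carry over. Pictures are saved under pics/ and viewed, and the job is handed in when it is done.

```bash
mkdir -p pics; python3 - <<'E'
from workcell import bot, snapshot
import cv2,json,numpy as np,pickle
print(bot.observe())
for n in ["scene","top","wrist"]:
    s=snapshot(n); cv2.imwrite(f"pics/{n}0.png",s["frame"][:,:,::-1]); pickle.dump(s,open(f"{n}0.pkl","wb"))
    print(n,s["vfov"],s["cx"],s["cy"],np.round(s["world_from_camera"],3).tolist())
E
```

```text
{'t': 0.0, 'qpos': array([-1.35161276,  0.43520493,  0.02498892,  1.57412452, -0.0115837 ,
        1.13400695, -0.07509237]), 'qd': array([-0.00015867, -0.00090625,  0.00191276, -0.00015695, -0.00102647,
        0.0004648 ,  0.00071219]), 'tau': array([-8.15581170e-04, -6.70458627e+01,  1.02517627e+00, -3.16216886e+01,
        1.56818441e-02,  1.23033993e-02,  5.08417148e-07]), 'position': array([197.56602119, 592.40210745, 230.52677401]), 'eef_rot': array([ 2.54782313e+00,  1.83616759e+00, -1.87378087e-03]), 'contact_force': array([-0.8476003 ,  0.60941779,  0.30654526]), 'ft_torque': array([-0.03514418,  0.02102463, -0.00284126]), 'grip_width': 85.2998750841572}
scene 51.61883002136791 329.87697165987 195.34697212647686 [[-0.386, 0.799, -0.462, 1146.44], [0.922, 0.326, -0.208, 206.212], [-0.016, -0.506, -0.862, 1222.568], [0.0, 0.0, 0.0, 1.0]]
top 46.74169736127525 319.986548946877 195.18452780931275 [[0.01, -0.981, 0.195, 276.639], [-1.0, -0.01, 0.003, -94.833], [-0.001, -0.195, -0.981, 1376.02], [0.0, 0.0, 0.0, 1.0]]
wrist 69.6384326594387 322.0041651283866 200.6371437013631 [[0.316, 0.912, 0.26, 131.833], [0.949, -0.304, -0.087, 614.277], [-0.0, 0.274, -0.962, 373.596], [0.0, 0.0, 0.0, 1.0]]
```

View pics/scene0.png

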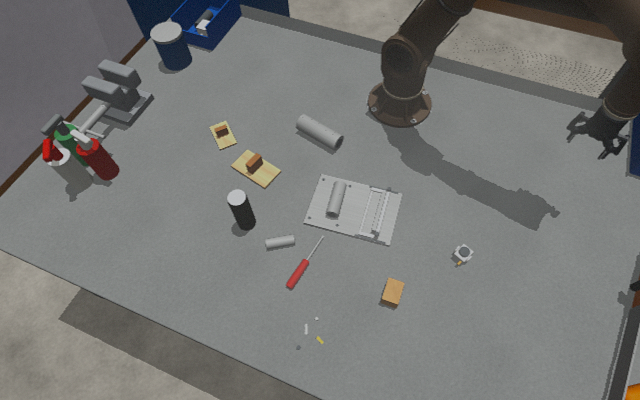

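View pics/top0.png

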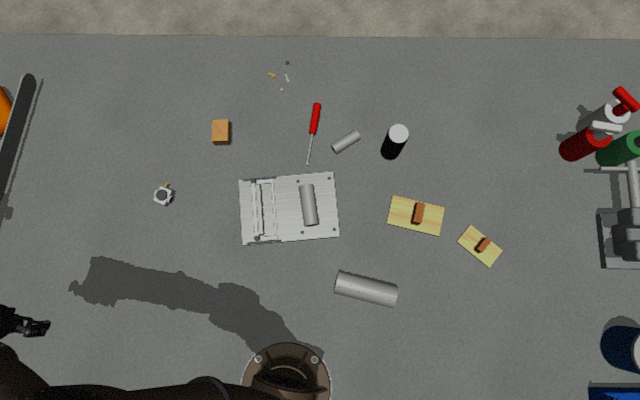

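View pics/wrist0.png

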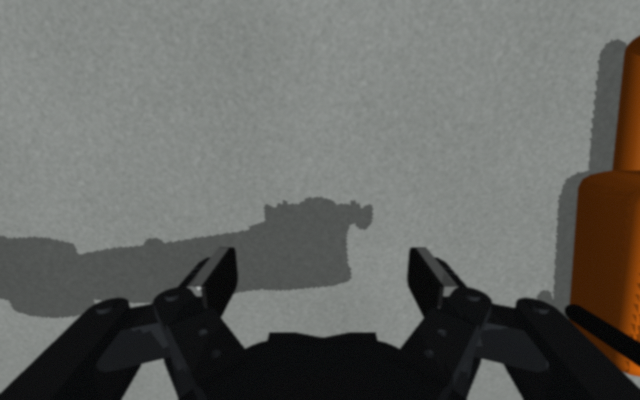

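Candidates (top picture): rollers at (308,205) on the plate, (345,142) small, (366,288) large. The one on the plate is the middle-sized. Pads at (415,215) larger and (480,245) smaller, so I choose (415,215). Next a close crop to check this.

```bash
cat > h.py <<'E'
import numpy as np,cv2,pickle
def load(n): return pickle.load(open(n,"rb"))
def f(s): return 200/np.tan(np.radians(s["vfov"])/2)
def ray(s,u,v):
    d=np.array([(u-s["cx"])/f(s),(v-s["cy"])/f(s),1.]); T=np.array(s["world_from_camera"]); return T[:3,3],T[:3,:3]@d
def px(s,u,v,z):
    o,d=ray(s,u,v); return o+d*(z-o[2])/d[2]
def proj(s,p):
    T=np.array(s["world_from_camera"]); c=T[:3,:3].T@(np.array(p,float)-T[:3,3]); return s["cx"]+f(s)*c[0]/c[2], s["cy"]+f(s)*c[1]/c[2]
E
python3 - <<'E'
import cv2,numpy as np
im=cv2.imread("pics/top0.png")
a=cv2.resize(im[160:260,230:350],None,fx=6.6,fy=6,interpolation=cv2.INTER_CUBIC)[:600]
a=cv2.resize(im[162:254,230:350],None,fx=6,fy=6,interpolation=cv2.INTER_CUBIC)
cv2.imwrite("pics/plate_top.png",a)
cv2.imwrite("pics/pad_top.png",cv2.resize(im[185:275,380:510],None,fx=6,fy=6,interpolation=cv2.INTER_CUBIC))
im=cv2.imread("pics/scene0.png")
cv2.imwrite("pics/plate_scene.png",cv2.resize(im[165:255,295:415],None,fx=6,fy=6,interpolation=cv2.INTER_CUBIC))
E
```

```text
(no output)
```

View pics/plate_top.png

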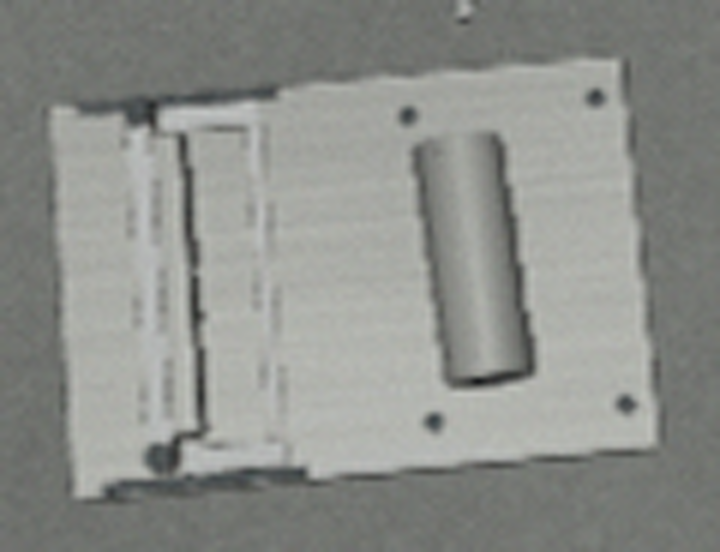

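View pics/pad_top.png

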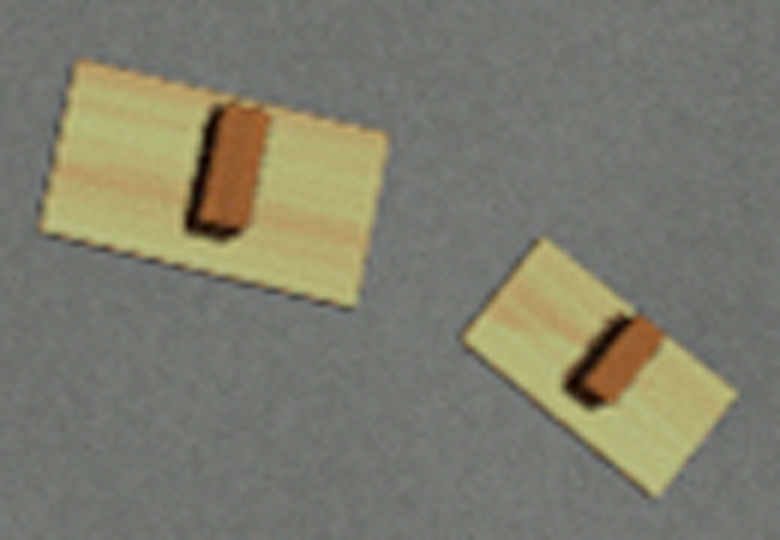

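View pics/plate_scene.png

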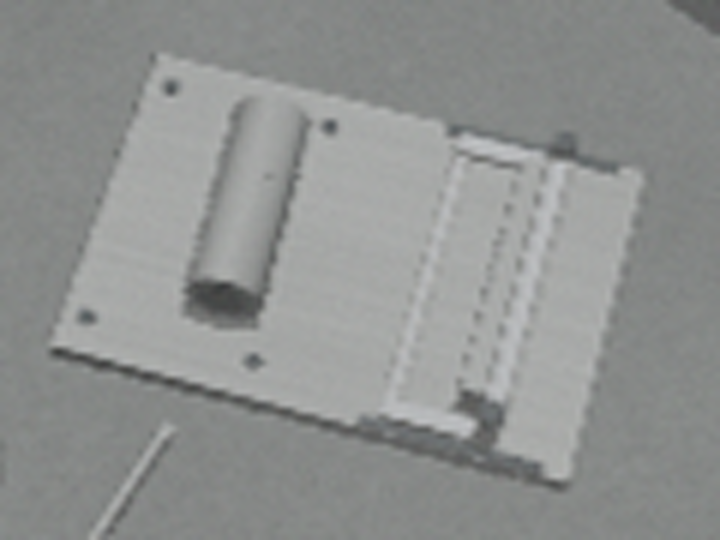

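```bash
cat > m.py <<'E'
from h import *
t=load("top0.pkl"); s=load("scene0.pkl")
def cr(pts,ox,oy,k=6): return [((a+.5)/k-.5+ox,(b+.5)/k-.5+oy) for a,b in pts]
def show(n,P):
    P=np.array(P); print(n,np.round(P.mean(0),1)); 
    for i in range(4):
        d=P[(i+1)%4]-P[i]; print("  edge",np.round(np.linalg.norm(d),1),np.round(np.degrees(np.arctan2(d[1],d[0])),1), np.round(P[i,:2],1))
show("pad",[px(t,u,v,12) for u,v in cr([(80,62),(388,135),(357,308),(40,232)],380,185)])
show("small",[px(t,u,v,12) for u,v in cr([(542,238),(738,394),(657,497),(463,340)],380,185)])
show("griptop",[px(t,u,v,62) for u,v in cr([(226,103),(269,108),(243,229),(200,224)],380,185)])
show("plate",[px(t,u,v,12) for u,v in cr([(50,108),(622,60),(657,448),(78,497)],230,162)])
show("plateS",[px(s,u,v,12) for u,v in cr([(160,53),(645,172),(570,485),(50,347)],295,165)])
show("lip top",[px(t,u,v,15) for u,v in cr([(255,122),(280,448)]*2,230,162)])
show("lip scene",[px(s,u,v,15) for u,v in cr([(460,148),(393,412)]*2,295,165)])
show("face top",[px(t,u,v,38) for u,v in cr([(183,135),(200,435)]*2,230,162)])
# roller silhouettes: fit axis (x,y,ang) with 44mm dia, 120mm at z=34
from scipy.optimize import least_squares
def sil(cam,p):
    x,y,a=p; ax=np.array([np.cos(a),np.sin(a),0]); n=np.array([-ax[1],ax[0],0]); pts=[]
    for e in (-60,60):
        for q in np.linspace(0,2*np.pi,48):
            pts.append(proj(cam,np.array([x,y,34])+ax*e+22*(n*np.cos(q)+np.array([0,0,1])*np.sin(q))))
    return cv2.convexHull(np.array(pts,np.float32))[:,0]
def fit(cam,obs):
    def r(p):
        h=sil(cam,p).reshape(-1,1,2).astype(np.float32); return [cv2.pointPolygonTest(h,(float(u),float(v)),True) for u,v in obs]
    q=least_squares(r,[460,110,0],diff_step=1e-3,x_scale=[1,1,.01]); return q.x,np.abs(q.fun).max()
# edge points
et=cr([(417,180),(425,220),(433,280),(441,340),(503,160),(511,210),(520,270),(530,330),(460,131),(490,385)],230,162)
es=cr([(233,135),(222,180),(208,230),(193,275),(306,130),(297,180),(283,240),(270,290),(270,97)],295,165)
if __name__=="__main__":
    for n,c,e in (("top",t,et),("scene",s,es)):
        x,m=fit(c,e); print("roller",n,x[:2],np.degrees(x[2]),m)
E
python3 m.py
```

```text
pad [ 489.7 -376.6   12. ]
  edge 156.7 -103.1 [ 550.6 -310.4]
  edge 88.6 167.7 [ 515.  -463.1]
  edge 159.5 76.9 [ 428.5 -444.2]
  edge 88.6 -14.1 [ 464.6 -288.9]
small [ 400.9 -561.9   12. ]
  edge 119.1 -129.6 [ 464.1 -537. ]
  edge 65.9 139.7 [ 388.2 -628.8]
  edge 117.8 50.3 [ 337.9 -586.2]
  edge 65.6 -39.2 [ 413.2 -495.6]
griptop [ 490.6 -375.5   62. ]
  edge 20.7 -96.2 [ 521.1 -372.3]
  edge 60.5 166.3 [ 518.9 -392.9]
  edge 20.5 83.9 [ 460.1 -378.5]
  edge 60.5 -13.6 [ 462.3 -358.1]
plate [509.1   3.2  12. ]
  edge 289.6 -84.5 [593.2 157.5]
  edge 197.3 -174.7 [ 621.  -130.8]
  edge 285.2 95.4 [ 424.5 -148.9]
  edge 196.9 6.6 [397.6 135. ]
plateS [511.7   5.4  12. ]
  edge 287.7 95.9 [ 427.1 -148.3]
  edge 199.5 6.3 [397.7 137.9]
  edge 289.4 -84.0 [596.  159.8]
  edge 200.0 -174.2 [ 626.  -127.9]
lip top [504.3  44.9  15. ]
  edge 164.9 -174.0 [586.3  53.6]
  edge 164.9 6.0 [422.3  36.3]
  edge 164.9 -174.0 [586.3  53.6]
  edge 164.9 6.0 [422.3  36.3]
lip scene [508.5  47.6  15. ]
  edge 170.6 7.7 [424.   36.2]
  edge 170.6 -172.3 [593.   59.1]
  edge 170.6 7.7 [424.   36.2]
  edge 170.6 -172.3 [593.   59.1]
face top [500.   79.7  38. ]
  edge 149.0 -174.8 [574.2  86.4]
  edge 149.0 5.2 [425.8  72.9]
  edge 149.0 -174.8 [574.2  86.4]
  edge 149.0 5.2 [425.8  72.9]
roller top [514.12497948 -58.11947925] 9.376728731336216 0.3422505417684786
roller scene [500.81032699 -55.0084881 ] 5.691310764767301 3.1375778010422577
```

```bash
cat > to.py <<'E'
import sys,numpy as np
from workcell import bot
from scipy.spatial.transform import Rotation as R
o=bot.observe(); p=np.array(o["position"]); M=R.from_rotvec(o["eef_rot"]).as_matrix()
ang=np.degrees(np.arctan2(M[1,0],M[0,0]))
print("t %.2f"%o["t"],"p",p.round(1),"xang %.2f"%ang,"zaxis",M[:,2].round(4),"F",o["contact_force"].round(2),"T",o["ft_torque"].round(2),"w %.1f"%o["grip_width"],"q",o["qpos"].round(2))
if len(sys.argv)>1:
    x,y,z,a=map(float,sys.argv[1:5]); d=M.T@(np.array([x,y,z])-p)
    c,s=np.cos(np.radians(a)),np.sin(np.radians(a)); G=np.array([[c,s,0],[s,-c,0],[0,0,-1]]).T
    G=np.column_stack([[c,s,0],[s,-c,0],[0,0,-1]])
    print("shift",d.round(2),"rot",R.from_matrix(M.T@G).as_rotvec().round(4))
E
python3 -m jog '[[0,0,0,-40,43,0,85],[0,0,0,-40,43,0,85],[0,0,0,-40,43,0,85],[0,0,0,-40,43,0,85],[0,0,0,-40,43,0,85]]'; python3 to.py 510 20 240 90
```

```text
t: 0.78
position: [339.2, 331.3, 228.8]
eef_rot: [-2.541, -1.847, 0.004]
contact_force: [0.6, 0.3, -0.5]
grip_width: 85.1
t 0.78 p [339.2 331.3 228.8] xang 72.03 zaxis [-0.0019 -0.0014 -1.    ] F [ 0.6   0.31 -0.53] T [ 0.01 -0.05  0.03] w 85.1 q [-0.98  0.19  0.11  1.94 -0.03  1.02  0.4 ]
shift [-243.39  258.53  -11.08] rot [-0.0017  0.0017 -0.3137]
```

```bash
python3 -m jog '[[0,0,-0.02,-41,43,-2,85],[0,0,-0.02,-41,43,-2,85],[0,0,-0.02,-41,43,-2,85],[0,0,-0.02,-40,43,-2,85],[0,0,0,-40,43,-2,85]]'; python3 -m jog '[[0,0,0,-30,30,0,85],[0,0,0,0,0,0,85]]'; python3 to.py 490 -376 240 76.6
python3 - <<'E'
from workcell import snapshot
import cv2,pickle
s=snapshot("wrist"); cv2.imwrite("pics/w1.png",s["frame"][:,:,::-1]); pickle.dump(s,open("w1.pkl","wb"))
E
```

```text
t: 1.4
position: [494.4, 68.9, 239.5]
eef_rot: [-2.461, -1.952, 0.001]
contact_force: [0.8, 0.3, 0.7]
grip_width: 84.8
t: 1.65
position: [519.0, 26.4, 239.5]
eef_rot: [2.468, 1.941, -0.002]
contact_force: [-0.7, 1.1, -0.0]
grip_width: 85.0
t 1.65 p [519.   26.4 239.5] xang 76.39 zaxis [ 2.e-04 -2.e-03 -1.e+00] F [-0.67  1.14 -0.02] T [ 0.02  0.03 -0.04] w 85.0 q [-0.44  0.26  0.35  1.84 -0.1   1.06  1.29]
shift [-3.9792e+02  6.6560e+01  3.6000e-01] rot [ 0.0006  0.0019 -0.0037]
```

View pics/w1.png

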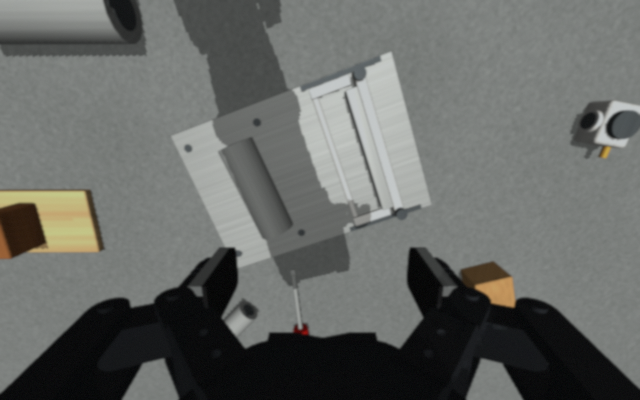

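The plate is in full view, with the roller at about (256,187), the lip from (315,98) to (355,222) and the face at about (365,150). I'll zoom in.

```bash
python3 - <<'E'
import cv2
im=cv2.imread("pics/w1.png")
a=cv2.resize(im[40:240,170:436],None,fx=3,fy=3,interpolation=cv2.INTER_CUBIC)
a=cv2.convertScaleAbs(a,alpha=1.3,beta=10)
cv2.imwrite("pics/w1z.png",a)
E
```

```text
(no output)
```

View pics/w1z.png

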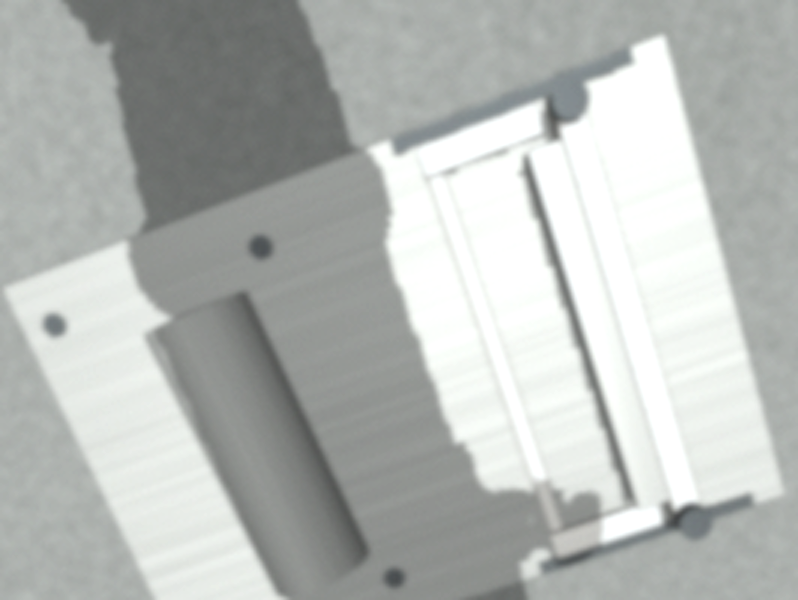

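```bash
cat > m2.py <<'E'
from m import *
w=load("w1.pkl")
print("cam",np.array(w["world_from_camera"])[:3,3].round(1))
def L(n,a,b,z):
    P=[px(w,*q,z) for q in cr([a,b],170,40,3)]; d=P[1]-P[0]; print(n,((P[0]+P[1])/2).round(1),"len",np.linalg.norm(d).round(1),"ang",np.degrees(np.arctan2(d[1],d[0])).round(2),P[0].round(1),P[1].round(1))
L("lip mid",(441,180),(551,525),15)
L("lip left",(431,178),(546,540),12)
L("dark line foot",(529,160),(632,502),12)
L("face top z38 (dark)",(529,160),(632,502),38)
L("right edge z38",(592,125),(693,505),38)
L("mid edge z38",(560,140),(672,505),38)
L("plate far edge",(663,37),(784,492),12)
L("plate upper edge",(8,290),(663,37),12)
e=cr([(165,365),(200,432),(240,508),(270,565),(265,332),(300,406),(330,470),(358,530),(200,312),(180,320)],170,40,3)
x,m=fit(w,e); print("roller",x[:2],np.degrees(x[2]),m)
im=cv2.imread("pics/w1.png"); 
h=sil(w,x)
a=cv2.resize(im[40:240,170:436],None,fx=3,fy=3)
cv2.polylines(a,[np.int32((h-[170,40]+.5)*3)],True,(0,0,255)); cv2.imwrite("pics/w1f.png",a)
for n,c in (("t",t),("s",s)):
    im=cv2.imread("pics/top0.png" if n=="t" else "pics/scene0.png"); h=sil(c,x); o=np.array([230,160] if n=="t" else [295,160])
    a=cv2.resize(im[o[1]:o[1]+90,o[0]:o[0]+120],None,fx=5,fy=5); cv2.polylines(a,[np.int32((h-o+.5)*5)],True,(0,0,255)); cv2.imwrite(f"pics/f_{n}.png",a)
E
python3 m2.py | grep -v edge\ \ ; python3 -c "
import cv2,numpy as np
a=cv2.imread('pics/f_t.png');b=cv2.imread('pics/f_s.png');c=cv2.imread('pics/w1f.png')[250:]
cv2.imwrite('pics/ff.png',cv2.resize(np.hstack([a,b]),(800,300)))"
```

```text
pad [ 489.7 -376.6   12. ]
  edge 156.7 -103.1 [ 550.6 -310.4]
  edge 88.6 167.7 [ 515.  -463.1]
  edge 159.5 76.9 [ 428.5 -444.2]
  edge 88.6 -14.1 [ 464.6 -288.9]
small [ 400.9 -561.9   12. ]
  edge 119.1 -129.6 [ 464.1 -537. ]
  edge 65.9 139.7 [ 388.2 -628.8]
  edge 117.8 50.3 [ 337.9 -586.2]
  edge 65.6 -39.2 [ 413.2 -495.6]
griptop [ 490.6 -375.5   62. ]
  edge 20.7 -96.2 [ 521.1 -372.3]
  edge 60.5 166.3 [ 518.9 -392.9]
  edge 20.5 83.9 [ 460.1 -378.5]
  edge 60.5 -13.6 [ 462.3 -358.1]
plate [509.1   3.2  12. ]
  edge 289.6 -84.5 [593.2 157.5]
  edge 197.3 -174.7 [ 621.  -130.8]
  edge 285.2 95.4 [ 424.5 -148.9]
  edge 196.9 6.6 [397.6 135. ]
plateS [511.7   5.4  12. ]
  edge 287.7 95.9 [ 427.1 -148.3]
  edge 199.5 6.3 [397.7 137.9]
  edge 289.4 -84.0 [596.  159.8]
  edge 200.0 -174.2 [ 626.  -127.9]
lip top [504.3  44.9  15. ]
  edge 164.9 -174.0 [586.3  53.6]
  edge 164.9 6.0 [422.3  36.3]
  edge 164.9 -174.0 [586.3  53.6]
  edge 164.9 6.0 [422.3  36.3]
lip scene [508.5  47.6  15. ]
  edge 170.6 7.7 [424.   36.2]
  edge 170.6 -172.3 [593.   59.1]
  edge 170.6 7.7 [424.   36.
[... 335 characters left out ...]
 len 163.8 ang 4.56 [426.8  37.4  12. ] [590.1  50.4  12. ]
dark line foot [505.5  84.6  12. ] len 152.7 ang 5.35 [429.5  77.5  12. ] [581.5  91.7  12. ]
face top z38 (dark) [501.7  81.7  38. ] len 142.0 ang 5.35 [431.  75.  38.] [572.3  88.3  38. ]
right edge z38 [502.1 106.6  38. ] len 155.6 ang 4.6 [424.6 100.4  38. ] [579.6 112.8  38. ]
mid edge z38 [502.2  96.   38. ] len 151.6 ang 6.26 [426.9  87.8  38. ] [577.6 104.3  38. ]
plate far edge [495.3 148.2  12. ] len 196.2 ang 6.14 [397.8 137.7  12. ] [592.8 158.7  12. ]
plate upper edge [412.9  -4.2  12. ] len 285.5 ang 96.1 [ 428.1 -146.1   12. ] [397.8 137.7  12. ]
roller [499.13002397 -53.52519378] 0.3228967137080924 10.795718411134361
```

View pics/w1f.png

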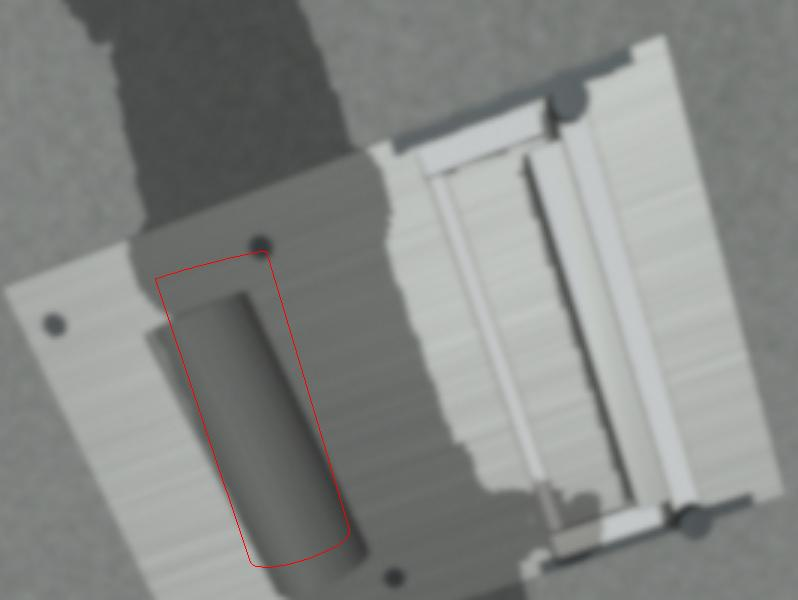

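View pics/ff.png

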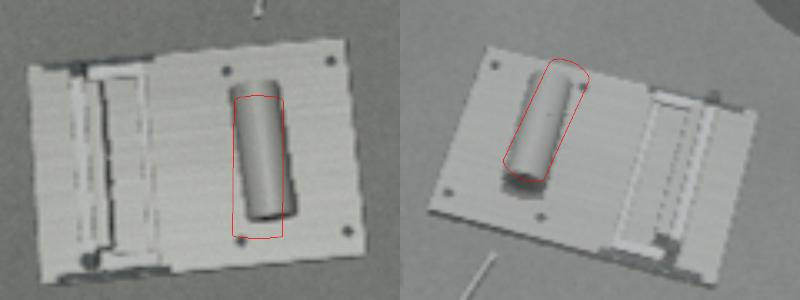

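```bash
python3 - <<'E'
s=open("m.py").read()
i=s.index("    q=least_squares"); j=s.index("\n",i)
s=s[:i]+"""    from scipy.optimize import minimize
    g=lambda v: np.sum(np.square(r([v[0],v[1],v[2]/60])))
    q=minimize(g,[510,-57,7.],method='Nelder-Mead',options=dict(initial_simplex=[[510,-57,7],[520,-57,7],[510,-47,7],[510,-57,12]],maxiter=400)); x=q.x*[1,1,1/60]; return x,np.abs(r(x)).max()"""+s[j:]
s=s.replace("(270,97)","(265,96),(225,318)")
open("m.py","w").write(s)
E
python3 m.py|grep roller; python3 m2.py | grep roller;python3 -c "
import cv2,numpy as np
a=cv2.imread('pics/f_t.png');b=cv2.imread('pics/f_s.png');c=cv2.imread('pics/w1f.png')[250:]
cv2.imwrite('pics/ff.png',np.vstack([cv2.resize(np.hstack([a,b]),(798,250)),c]))"
```

```text
roller top [514.1250427  -58.11843321] 9.37611208986949 0.342512738369483
roller scene [514.61364428 -54.61325425] 10.177136719213916 0.7852839319388386
roller [515.48951418 -54.87803024] 9.131031456075881 1.743881385895807
```

View pics/ff.png

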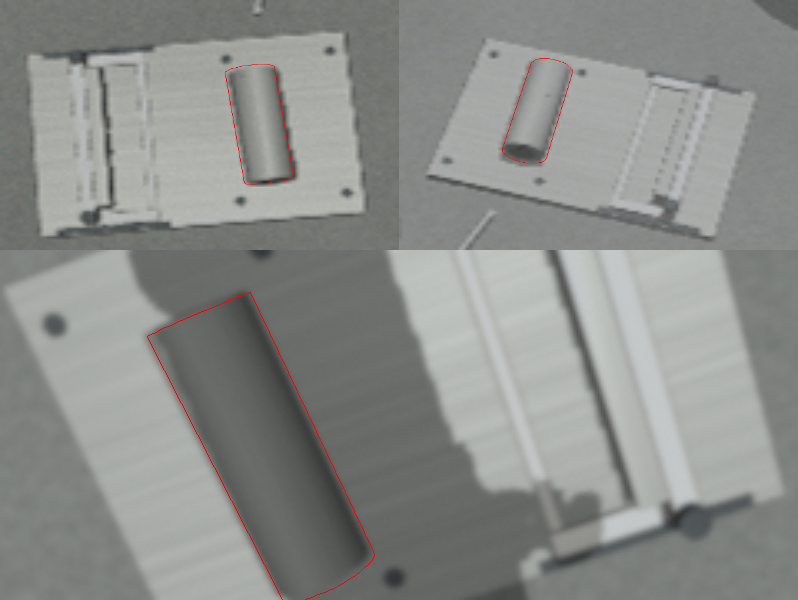

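```bash
python3 -m jog '[[0,0,0,-60,10,0,85],[0,0,0,-60,10,0,85],[0,0,0,-60,10,0,85],[0,0,0,-60,10,0,85],[0,0,0,-60,10,0,85]]'; python3 -m jog '[[0,0,0,-50,8,0,85],[0,0,0,0,0,0,85]]'; python3 to.py 490 -376 100 76.6
python3 - <<'E'
from workcell import snapshot
import cv2,pickle
s=snapshot("wrist"); cv2.imwrite("pics/w2.png",s["frame"][:,:,::-1]); pickle.dump(s,open("w2.pkl","wb"))
E
```

```text
t: 2.33
position: [500.5, -267.6, 238.0]
eef_rot: [-2.439, -1.972, -0.004]
contact_force: [1.8, 0.1, -0.3]
grip_width: 85.3
t: 2.58
position: [496.7, -321.4, 237.4]
eef_rot: [-2.442, -1.968, -0.003]
contact_force: [-0.4, 0.4, 0.5]
grip_width: 85.3
t 2.58 p [ 496.7 -321.4  237.4] xang 77.71 zaxis [-0.0018  0.0052 -1.    ] F [-0.35  0.36  0.47] T [ 0.04  0.03 -0.  ] w 85.3 q [ 0.14  0.4   0.49  1.67 -0.21  1.13  2.04]
shift [-55.44   5.49 137.09] rot [-0.0029 -0.0046  0.0194]
```

View pics/w2.png

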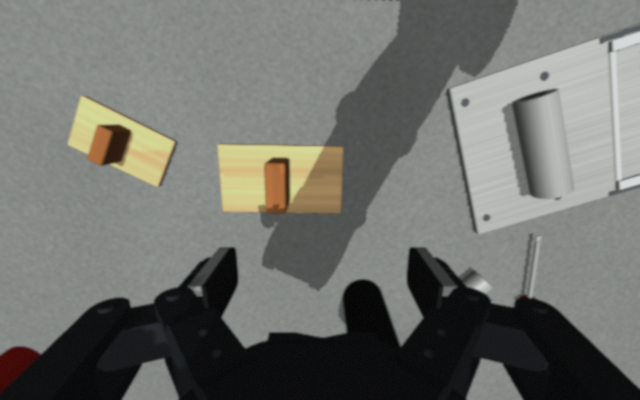

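```bash
python3 - <<'E'
import cv2
im=cv2.imread("pics/w2.png")
cv2.imwrite("pics/w2z.png",cv2.resize(im[130:225,205:355],None,fx=5,fy=5,interpolation=cv2.INTER_CUBIC))
E
```

```text
(no output)
```

View pics/w2z.png

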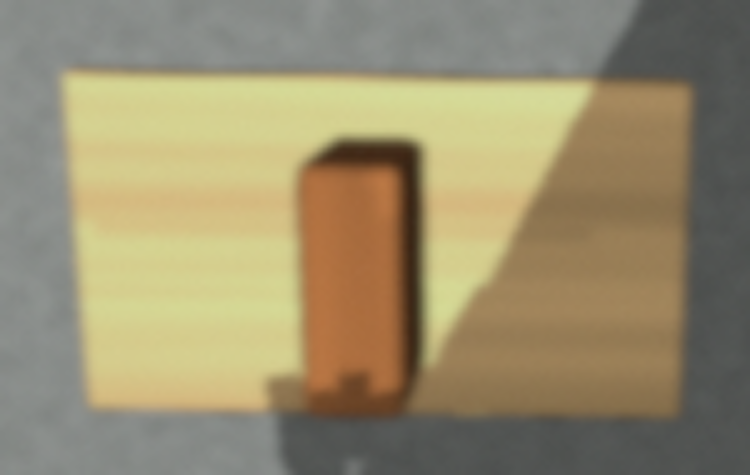

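```bash
python3 - <<'E' | grep -A4 WW
from m import *
w=load("w2.pkl")
show("WW pad",[px(w,u,v,12) for u,v in cr([(62,73),(692,86),(682,415),(88,408)],205,130,5)])
show("WW grip",[px(w,u,v,62) for u,v in cr([(302,165),(401,165),(402,394),(308,394)],205,130,5)])
E
python3 to.py 490 -376 100 76.6
```

```text
WW pad [ 492.1 -374.1   12. ]
  edge 158.8 76.5 [ 430.7 -441.3]
  edge 87.5 -12.9 [ 467.7 -286.8]
  edge 159.6 -103.1 [ 553.  -306.4]
  edge 88.6 166.6 [ 516.9 -461.9]
WW grip [ 489.2 -373.2   62. ]
  edge 21.9 77.7 [ 461.  -377.5]
  edge 53.2 -14.0 [ 465.7 -356.1]
  edge 21.8 -102.4 [ 517.3 -369. ]
  edge 53.2 166.1 [ 512.6 -390.2]
t 2.62 p [ 497.6 -318.7  237.1] xang 77.89 zaxis [-0.0018  0.007  -1.    ] F [-0.35  0.39 -1.03] T [ 0.08 -0.02  0.06] w 85.0 q [ 0.14  0.4   0.48  1.68 -0.21  1.13  2.04]
shift [-58.55   5.05 136.72] rot [-0.0033 -0.0065  0.0225]
```

```bash
python3 -m jog '[[-0.003,-0.006,0.022,-29,3,50,85],[0,0,0,-28,2,50,85],[0,0,0,0,0,25,85],[0,0,0,0,0,0,85]]'; python3 to.py 491 -375 22 76.7
```

```text
t: 3.12
position: [496.1, -364.3, 108.7]
eef_rot: [-2.449, -1.962, -0.011]
contact_force: [0.5, 1.4, 1.0]
grip_width: 84.9
t 3.12 p [ 496.1 -364.3  108.7] xang 77.38 zaxis [ 0.0034  0.007  -1.    ] F [0.47 1.42 1.  ] T [ 0.02 -0.04 -0.02] w 84.9 q [ 0.26  0.57  0.43  1.76 -0.31  0.88  2.18]
shift [-12.19  -2.77  86.57] rot [ 0.0018 -0.0076  0.0119]
```

```bash
python3 -m jog '[[0.002,-0.008,0.012,-12,-3,40,85],[0,0,0,-3,-1,15,85],[0,0,0,0,0,0,85]]'; python3 to.py 491 -375 22 76.7
```

```text
t: 3.5
position: [494.0, -373.9, 56.5]
eef_rot: [2.455, 1.955, 0.007]
contact_force: [-0.6, 1.3, 0.3]
grip_width: 84.7
t 3.50 p [ 494.  -373.9   56.5] xang 77.08 zaxis [ 0.0053  0.     -1.    ] F [-0.62  1.31  0.3 ] T [-0.02 -0.04 -0.  ] w 84.7 q [ 0.29  0.63  0.4   1.79 -0.34  0.78  2.22]
shift [-1.78 -2.82 34.46] rot [ 0.0051 -0.0012  0.0067]
```

```bash
python3 -m jog '[[0.005,-0.001,0.006,-2,-3,20,85],[0.001,0,0,0,0,14,85],[0,0,0,0,0,2,85]]'; python3 to.py 491 -375 22 76.7
python3 - <<'E'
from workcell import snapshot
import cv2,pickle
s=snapshot("wrist"); cv2.imwrite("pics/w3.png",s["frame"][:,:,::-1]); pickle.dump(s,open("w3.pkl","wb"))
E
```

```text
t: 3.88
position: [493.1, -374.9, 21.3]
eef_rot: [2.46, 1.95, 0.003]
contact_force: [0.0, 0.6, 0.3]
grip_width: 84.6
t 3.88 p [ 493.1 -374.9   21.3] xang 76.83 zaxis [ 3.1e-03 -8.0e-04 -1.0e+00] F [0.04 0.59 0.28] T [ 0.   -0.02  0.01] w 84.6 q [ 0.31  0.68  0.38  1.81 -0.37  0.72  2.23]
shift [-0.55 -1.99 -0.72] rot [0.0032 0.     0.0023]
```

View pics/w3.png

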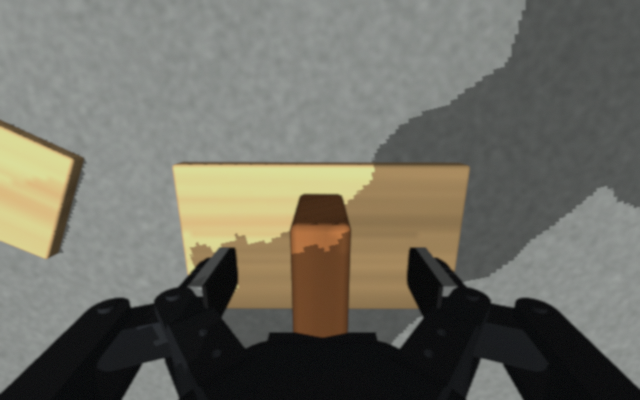

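The bar at (320,270) sits between the fingers (inner edges at 237 and 408), well centred, so I'll close.

```bash
python3 -m jog '[[0.003,0,0.002,0,-2,0,50],[0,0,0,0,0,0,20],[0,0,0,0,0,0,20],[0,0,0,0,0,0,20],[0,0,0,0,0,0,20]]'; python3 -m jog '[[0,0,0,0,0,0,20],[0,0,0,0,0,0,20]]'; python3 to.py 491 -375 40 76.7
```

```text
t: 4.55
position: [491.5, -375.3, 22.6]
eef_rot: [2.463, 1.948, 0.001]
contact_force: [-0.2, -0.0, -1.6]
grip_width: 23.5
t: 4.8
position: [491.5, -375.3, 22.6]
eef_rot: [2.463, 1.948, 0.001]
contact_force: [0.5, 0.3, 0.5]
grip_width: 23.1
t 4.80 p [ 491.5 -375.3   22.6] xang 76.68 zaxis [ 0.0015 -0.0013 -1.    ] F [0.52 0.28 0.45] T [ 0.03 -0.03 -0.03] w 23.1 q [ 0.31  0.68  0.38  1.81 -0.37  0.72  2.23]
shift [  0.14  -0.5  -17.43] rot [ 0.0018  0.0009 -0.0004]
```

```bash
python3 - <<'E' | tail -3
from m import *
print("can top",px(t,398,135,170).round(0),"base",px(t,391,152,0).round(0), "scene top",px(s,237,197,170).round(0))
print("big roller",px(t,366,288,30).round(0))
print("driver tip",px(t,308,163,3).round(0))
E
```

```text
can top [ 686. -303.  170.] base [ 688. -309.    0.] scene top [ 691. -300.  170.]
big roller [ 275. -225.   30.]
driver tip [650. -53.   3.]
```

```bash
python3 -m jog '[[0,0,0,0,0,-10,20],[0,0,0,0,0,-40,20],[0,0,0,0,0,-40,20],[0,0,0,0,0,0,20]]'; python3 to.py 517.5 -114 100 95.5
```

```text
t: 5.3
position: [490.4, -374.5, 115.5]
eef_rot: [-2.464, -1.948, 0.001]
contact_force: [0.4, 0.0, -3.9]
grip_width: 23.5
t 5.30 p [ 490.4 -374.5  115.5] xang 76.66 zaxis [-9.e-04  3.e-04 -1.e+00] F [ 0.4   0.05 -3.86] T [-0.03  0.02  0.03] w 23.5 q [ 0.26  0.56  0.45  1.75 -0.3   0.9   2.18]
shift [259.72 -33.7   15.51] rot [-9.000e-04 -2.000e-04 -3.288e-01]
```

```bash
python3 -m jog '[[0,0,-0.1,45,0,0,20],[0,0,-0.1,50,0,0,20],[0,0,-0.1,50,0,0,20],[0,0,-0.03,50,0,0,20],[0,0,0,30,0,0,20]]'; python3 to.py 517.5 -114 100 95.5
```

```text
t: 5.92
position: [499.3, -147.0, 112.2]
eef_rot: [-2.101, -2.331, 0.006]
contact_force: [0.4, -0.1, -2.7]
grip_width: 23.3
t 5.92 p [ 499.3 -147.   112.2] xang 95.95 zaxis [-5.2e-03 -5.0e-04 -1.0e+00] F [ 0.4  -0.1  -2.71] T [ 0.03 -0.03 -0.03] w 23.3 q [-0.09  0.42  0.36  1.98 -0.2   0.78  2.06]
shift [30.92 21.58 12.13] rot [-0.0053 -0.      0.0079]
```

```bash
python3 -m jog '[[-0.005,0,0.008,30,20,12,20],[0,0,0,3,2,1,20],[0,0,0,0,0,0,20]]'; python3 to.py 517.5 -114 100 95.5
python3 - <<'E'
from workcell import snapshot
import cv2,pickle
for n in ("wrist","scene"):
    s=snapshot(n); cv2.imwrite(f"pics/{n}4.png",s["frame"][:,:,::-1]); pickle.dump(s,open(n+"4.pkl","wb"))
im=cv2.imread("pics/scene4.png")
cv2.imwrite("pics/s4z.png",cv2.resize(im[130:270,230:430],None,fx=4,fy=4,interpolation=cv2.INTER_CUBIC))
E
```

```text
t: 6.3
position: [515.8, -107.2, 96.9]
eef_rot: [-2.104, -2.327, 0.003]
contact_force: [-0.7, -0.4, -3.1]
grip_width: 23.7
t 6.30 p [ 515.8 -107.2   96.9] xang 95.76 zaxis [-0.0045  0.0017 -1.    ] F [-0.65 -0.4  -3.08] T [-0.   -0.06  0.02] w 23.7 q [-0.15  0.45  0.34  1.98 -0.22  0.75  1.99]
shift [-6.89  1.03 -3.08] rot [-0.0043 -0.0021  0.0045]
```

View pics/wrist4.png

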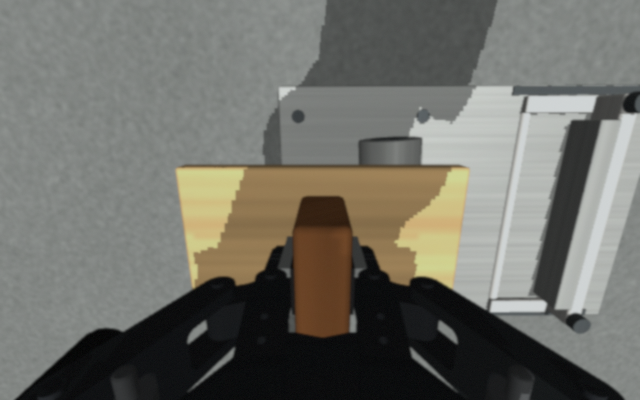

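View pics/s4z.png

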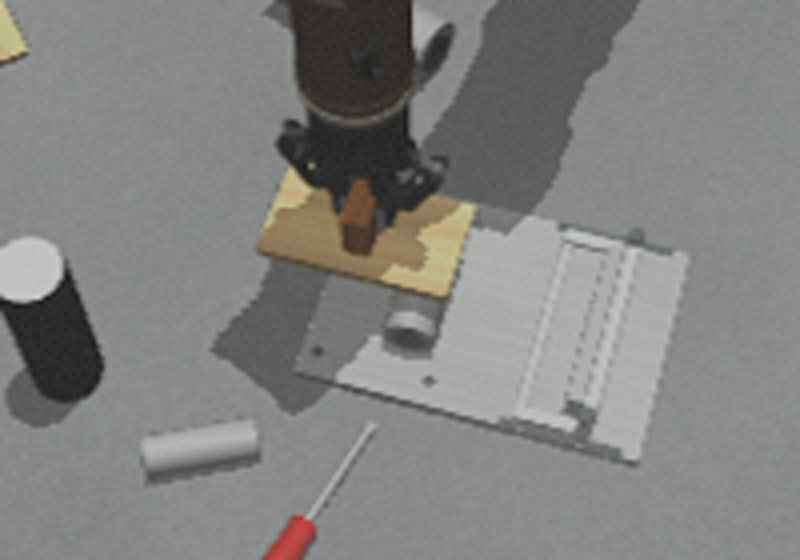

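```bash
python3 -m jog '[[-0.004,-0.002,0.004,-6,1,8,20],[0,0,0,0,0,2,20],[0,0,0,0,0,0,20]]'; python3 to.py 517.5 -114 79 95.5
```

```text
t: 6.78
position: [516.8, -116.6, 86.6]
eef_rot: [2.117, 2.32, -0.0]
contact_force: [-0.1, -0.1, -2.2]
grip_width: 23.4
t 6.78 p [ 516.8 -116.6   86.6] xang 95.23 zaxis [ 5.e-04 -8.e-04 -1.e+00] F [-0.12 -0.08 -2.25] T [-0.04 -0.01 -0.  ] w 23.4 q [-0.13  0.47  0.34  1.99 -0.23  0.72  2.01]
shift [2.56 0.89 7.57] rot [ 0.0004  0.0009 -0.0048]
```

```bash
python3 -m jog '[[0,0.001,-0.004,2,1,3,20],[0,0,0,0,0,2,20],[0,0,0,0,0,1,20],[0,0,0,0,0,0,20]]'; python3 to.py 517.5 -114 79 95.5
```

```text
t: 7.28
position: [517.8, -114.4, 80.3]
eef_rot: [2.113, 2.325, 0.001]
contact_force: [-0.0, -0.2, -3.2]
grip_width: 23.2
t 7.28 p [ 517.8 -114.4   80.3] xang 95.47 zaxis [ 6.e-04  4.e-04 -1.e+00] F [-0.05 -0.19 -3.2 ] T [-0.03  0.02  0.01] w 23.2 q [-0.13  0.48  0.33  1.99 -0.23  0.71  2.01]
shift [ 0.39 -0.25  1.26] rot [ 0.0006 -0.0003 -0.0005]
```

```bash
for i in 1 2 3; do python3 -m jog '[[0,0,0,0,0,0.6,20]]'|grep -E 'pos|force'; done; python3 to.py 517.5 -114 79 95.5
```

```text
position: [517.9, -114.4, 79.7]
contact_force: [0.4, 0.0, -2.8]
position: [517.9, -114.3, 79.1]
contact_force: [0.6, 0.1, -3.5]
position: [518.0, -114.3, 78.5]
contact_force: [0.5, 0.2, -2.4]
t 7.65 p [ 518.  -114.3   78.5] xang 95.48 zaxis [ 1.e-03  3.e-04 -1.e+00] F [ 0.52  0.18 -2.42] T [0.   0.01 0.05] w 23.2 q [-0.13  0.48  0.33  1.99 -0.23  0.71  2.01]
shift [ 0.39 -0.46 -0.45] rot [ 0.001  -0.0002 -0.0004]
```

```bash
for i in 1 2 3; do python3 -m jog '[[-0.0005,0,0,0,0,0.6,20]]'|grep -E 'pos|force'; done; python3 to.py 517.5 -114 79 95.5
```

```text
position: [518.0, -114.4, 78.2]
contact_force: [-2.0, 0.1, 6.4]
position: [518.1, -114.5, 78.2]
contact_force: [-3.4, -0.8, 8.2]
position: [518.0, -114.6, 78.2]
contact_force: [-2.3, -0.4, 6.8]
t 8.03 p [ 518.  -114.6   78.2] xang 95.45 zaxis [ 0.0031  0.0012 -1.    ] F [-2.28 -0.36  6.77] T [0.5  0.82 0.12] w 23.6 q [-0.13  0.48  0.33  1.99 -0.24  0.7   2.02]
shift [ 0.65 -0.48 -0.84] rot [ 0.0032 -0.0009 -0.0009]
```

```bash
python3 -m jog '[[0.002,0,0,0,0,0.2,20],[0.001,-0.001,0,1,0,0.2,20],[0,0,0,2,0,0.3,20]]'; python3 to.py 517.5 -114 79 95.5
```

```text
t: 8.4
position: [517.6, -111.9, 78.3]
eef_rot: [2.114, 2.324, 0.001]
contact_force: [-2.5, -0.0, 7.5]
grip_width: 23.1
t 8.40 p [ 517.6 -111.9   78.3] xang 95.42 zaxis [ 6.e-04 -1.e-04 -1.e+00] F [-2.54 -0.03  7.49] T [0.39 0.77 0.19] w 23.1 q [-0.13  0.48  0.33  1.99 -0.23  0.71  2.01]
shift [-2.06 -0.34 -0.75] rot [ 0.0006  0.0001 -0.0014]
```

```bash
python3 -m jog '[[0,0,0,3,0,0,20],[0,0,0,3,0,0,20]]'; python3 -m jog '[[0,0,0,4,0,0,20],[0,0,0,4,0,0,20]]';  python3 to.py 517.5 -114 79 95.5
```

```text
t: 8.65
position: [516.6, -105.7, 78.3]
eef_rot: [-2.114, -2.324, 0.0]
contact_force: [-3.3, -1.0, 3.7]
grip_width: 23.1
t: 8.9
position: [515.4, -97.2, 78.4]
eef_rot: [-2.114, -2.323, 0.001]
contact_force: [-3.6, -1.5, 5.0]
grip_width: 23.3
t 8.90 p [515.4 -97.2  78.4] xang 95.41 zaxis [-9.e-04  1.e-04 -1.e+00] F [-3.65 -1.5   4.98] T [0.21 0.83 0.13] w 23.3 q [-0.16  0.47  0.33  2.01 -0.23  0.7   1.98]
shift [-16.89   0.56  -0.65] rot [-0.0008 -0.0002 -0.0015]
```

```bash
python3 -m jog '[[0,0,0,5,-0.4,0,20],[0,0,0,5,-0.4,0,20],[0,0,0,5,-0.4,0,20],[0,0,0,5,-0.4,0,20]]'; python3 to.py 517.5 -114 79 95.5; python3 -m jog '[[0,0,0,5,-0.4,0,20],[0,0,0,5,-0.4,0,20],[0,0,0,5,-0.4,0,20],[0,0,0,5,-0.4,0,20]]'; python3 to.py 517.5 -114 79 95.5
```

```text
t: 9.4
position: [511.9, -75.8, 78.4]
eef_rot: [-2.113, -2.324, 0.0]
contact_force: [-2.7, -0.4, 3.7]
grip_width: 23.7
t 9.40 p [511.9 -75.8  78.4] xang 95.43 zaxis [-4.e-04  2.e-04 -1.e+00] F [-2.72 -0.41  3.66] T [0.19 0.44 0.15] w 23.7 q [-0.2   0.46  0.33  2.02 -0.23  0.69  1.94]
shift [-38.53   2.    -0.65] rot [-0.0004 -0.0002 -0.0012]
t: 9.9
position: [508.4, -54.6, 78.4]
eef_rot: [-2.114, -2.324, -0.0]
contact_force: [-1.9, -0.6, 3.7]
grip_width: 23.4
t 9.90 p [508.4 -54.6  78.4] xang 95.43 zaxis [ 1.e-04  2.e-04 -1.e+00] F [-1.9  -0.55  3.73] T [0.09 0.36 0.03] w 23.4 q [-0.25  0.45  0.33  2.04 -0.23  0.68  1.9 ]
shift [-60.02   3.39  -0.61] rot [ 0.0001 -0.0002 -0.0012]
```

```bash
python3 -m jog '[[0,0,0,6,-0.5,0,20],[0,0,0,6,-0.5,0,20],[0,0,0,6,-0.5,0,20],[0,0,0,6,-0.5,0,20],[0,0,0,6,-0.5,0,20]]'; python3 to.py 517.5 -114 79 95.5; python3 -m jog '[[0,0,0,6,-0.5,0,20],[0,0,0,6,-0.5,0,20],[0,0,0,6,-0.5,0,20],[0,0,0,6,-0.5,0,20]]'; python3 to.py 517.5 -114 79 95.5
python3 - <<'E'
from workcell import snapshot
import cv2,pickle
for n in ("wrist","scene"):
    s=snapshot(n); cv2.imwrite(f"pics/{n}5.png",s["frame"][:,:,::-1]); pickle.dump(s,open(n+"5.pkl","wb"))
im=cv2.imread("pics/scene5.png")
cv2.imwrite("pics/s5z.png",cv2.resize(im[150:270,290:430],None,fx=5,fy=5,interpolation=cv2.INTER_CUBIC))
E
```

```text
t: 10.52
position: [503.3, -22.7, 78.4]
eef_rot: [2.113, 2.324, 0.001]
contact_force: [-0.4, -0.5, 2.8]
grip_width: 23.5
t 10.53 p [503.3 -22.7  78.4] xang 95.45 zaxis [ 1.1e-03  2.0e-04 -1.0e+00] F [-0.39 -0.48  2.79] T [-0.03  0.18  0.07] w 23.5 q [-0.31  0.44  0.33  2.06 -0.23  0.67  1.84]
shift [-92.27   5.45  -0.56] rot [ 0.0011 -0.0001 -0.0009]
t: 11.02
position: [499.2, 2.8, 78.5]
eef_rot: [2.112, 2.324, 0.002]
contact_force: [-0.6, -1.0, 0.5]
grip_width: 23.4
t 11.03 p [499.2   2.8  78.5] xang 95.46 zaxis [ 1.9e-03  1.0e-04 -1.0e+00] F [-0.63 -0.97  0.5 ] T [-0.01 -0.01  0.03] w 23.4 q [-0.37  0.44  0.33  2.07 -0.23  0.67  1.78]
shift [-118.04    7.12   -0.52] rot [ 0.002   0.0001 -0.0007]
```

View pics/wrist5.png

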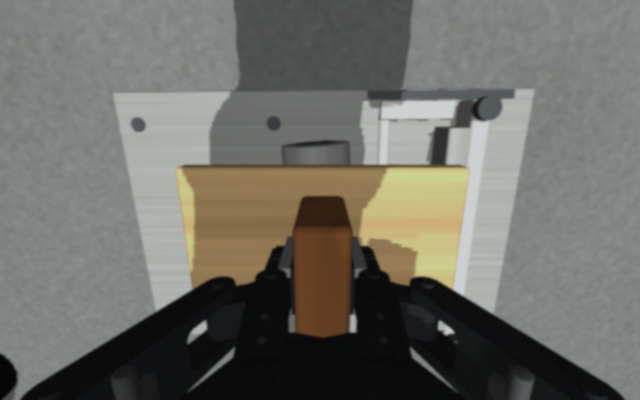

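View pics/s5z.png

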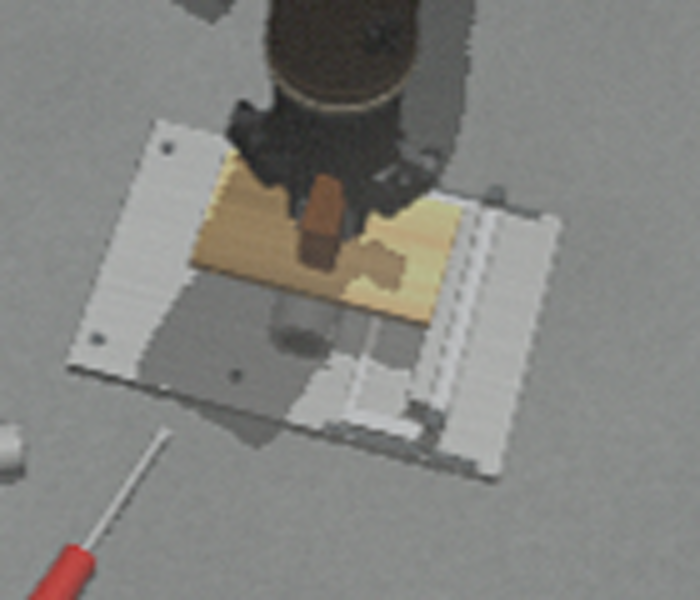

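```bash
python3 -m jog '[[0.001,0,0,6,-0.3,0.1,20],[0.001,0,0,6,-0.3,0.1,20],[0,0,0,6,-0.3,0.1,20],[0,0,0,6,-0.3,0.1,20]]'; python3 to.py 517.5 -114 79 95.5; python3 -m jog '[[0,0,0,5,-0.3,0.1,20],[0,0,0,4,-0.3,0.1,20],[0,0,0,4,-0.3,0.1,20]]'; python3 to.py 517.5 -114 79 95.5
```

```text
t: 11.62
position: [495.3, 27.8, 78.4]
eef_rot: [-2.113, -2.324, 0.0]
contact_force: [-2.3, -0.8, 6.3]
grip_width: 23.5
t 11.62 p [495.3  27.8  78.4] xang 95.44 zaxis [-5.e-04  1.e-04 -1.e+00] F [-2.33 -0.77  6.25] T [-0.23  0.31  0.03] w 23.5 q [-0.42  0.43  0.33  2.07 -0.22  0.67  1.73]
shift [-143.27    8.68   -0.58] rot [-0.0005 -0.0001 -0.001 ]
t: 12.0
position: [493.0, 41.9, 78.4]
eef_rot: [-2.113, -2.325, 0.0]
contact_force: [-1.9, -0.0, 4.5]
grip_width: 23.5
t 12.00 p [493.   41.9  78.4] xang 95.46 zaxis [-3.e-04  2.e-04 -1.e+00] F [-1.91 -0.03  4.47] T [-0.24  0.2  -0.  ] w 23.5 q [-0.45  0.43  0.33  2.08 -0.22  0.67  1.7 ]
shift [-157.52    9.56   -0.63] rot [-0.0003 -0.0003 -0.0006]
```

```bash
for i in 1 2 3; do python3 -m jog '[[0,0,0,2,-0.1,0.1,20],[0,0,0,2,-0.1,0.1,20]]' | grep -E 'pos|force'; done; python3 to.py 517.5 -114 79 95.5
```

```text
position: [492.2, 46.5, 78.4]
contact_force: [-1.6, -1.0, 6.1]
position: [491.5, 50.8, 78.4]
contact_force: [-2.0, -0.3, 5.9]
position: [490.9, 55.1, 78.4]
contact_force: [-2.1, -1.0, 5.9]
t 12.75 p [490.9  55.1  78.4] xang 95.46 zaxis [-3.e-04  3.e-04 -1.e+00] F [-2.07 -1.03  5.9 ] T [-0.38  0.26 -0.01] w 23.8 q [-0.47  0.43  0.33  2.08 -0.22  0.67  1.67]
shift [-170.88   10.43   -0.65] rot [-0.0003 -0.0003 -0.0007]
```

```bash
for i in 1 2 3; do python3 -m jog '[[0,0,0,2,-0.1,0.1,20],[0,0,0,2,-0.1,0.1,20]]' | grep -E 'pos|force'; done; python3 to.py 517.5 -114 79 95.5
```

```text
position: [490.2, 59.4, 78.4]
contact_force: [-1.2, -0.1, 5.5]
position: [489.5, 63.3, 78.4]
contact_force: [-2.8, -3.0, 8.4]
position: [488.9, 66.1, 78.7]
contact_force: [-2.4, -3.3, 8.8]
t 13.50 p [488.9  66.1  78.7] xang 95.33 zaxis [ 1.0e-04 -1.6e-03 -1.0e+00] F [-2.42 -3.29  8.85] T [-1.17  0.27 -0.15] w 23.2 q [-0.5   0.43  0.33  2.08 -0.22  0.66  1.65]
shift [-1.8198e+02  1.1730e+01 -1.0000e-02] rot [-0.      0.0016 -0.0029]
```

```bash
for i in 1 2 3; do python3 -m jog '[[0,0.0005,-0.001,2,0,-0.1,20],[0,0.0005,0,2,0,-0.1,20]]' | grep -E 'pos|force'; done; python3 to.py 517.5 -114 79 95.5
```

```text
position: [488.3, 68.9, 79.2]
contact_force: [-2.6, -2.5, 6.2]
position: [487.6, 71.8, 79.6]
contact_force: [-2.5, -2.5, 7.0]
position: [487.2, 75.1, 80.0]
contact_force: [-3.1, -1.9, 6.9]
t 14.25 p [487.2  75.1  80. ] xang 95.18 zaxis [-3.0e-04 -1.9e-03 -1.0e+00] F [-3.13 -1.92  6.91] T [-0.86  0.35 -0.21] w 23.2 q [-0.52  0.43  0.34  2.08 -0.22  0.67  1.62]
shift [-191.02   13.06    1.39] rot [-0.0005  0.0019 -0.0056]
```

```bash
for i in 1 2 3; do python3 -m jog '[[0,0.001,-0.001,2,0,0,20],[0,0.0005,-0.001,2,0,-0.1,20]]' | grep -E 'pos|force'; done; python3 to.py 517.5 -114 79 95.5
```

```text
position: [486.9, 78.4, 80.5]
contact_force: [-2.5, -1.3, 6.5]
position: [486.4, 82.0, 80.8]
contact_force: [-3.1, -1.7, 8.6]
position: [485.9, 85.9, 81.2]
contact_force: [-0.7, -0.1, 3.2]
t 15.00 p [485.9  85.9  81.2] xang 95.32 zaxis [-3.0e-04  1.1e-03 -1.0e+00] F [-0.73 -0.15  3.25] T [-0.29 -0.01 -0.08] w 23.5 q [-0.54  0.43  0.33  2.08 -0.22  0.67  1.61]
shift [-201.97   12.9     1.94] rot [-0.0002 -0.0011 -0.0032]
```

```bash
for i in 1 2 3 4; do python3 -m jog '[[0,-0.0005,0,1.5,0,0.15,20],[0,-0.0005,0,1.5,0,0.15,20]]' | grep -E 'pos|force'; done; python3 to.py 517.5 -114 79 95.5
```

```text
position: [485.6, 89.1, 81.1]
contact_force: [-2.2, -2.0, 7.3]
position: [485.3, 92.5, 81.1]
contact_force: [-0.0, -0.6, 6.0]
position: [484.9, 95.9, 81.0]
contact_force: [-1.1, -1.0, 3.9]
position: [484.5, 99.5, 80.8]
contact_force: [-0.5, 1.1, 5.9]
t 16.00 p [484.5  99.5  80.8] xang 95.28 zaxis [-1.0e-04 -2.5e-03 -1.0e+00] F [-0.49  1.06  5.92] T [-0.4   0.35 -0.07] w 23.4 q [-0.57  0.43  0.34  2.07 -0.22  0.67  1.57]
shift [-215.63   13.2     2.37] rot [-0.0003  0.0025 -0.0038]
```

```bash
for i in 1 2 3; do python3 -m jog '[[0,0.001,0,1.5,0,0.2,20],[0,0.0005,0,1.5,0,0.2,20]]' | grep -E 'pos|force'; done; python3 to.py 517.5 -114 79 95.5
```

```text
position: [484.1, 103.4, 80.7]
contact_force: [-1.2, 1.1, 7.0]
position: [483.5, 107.4, 80.3]
contact_force: [-1.5, 1.6, 4.6]
position: [483.0, 111.3, 79.9]
contact_force: [-0.9, 2.0, 4.0]
t 16.75 p [483.  111.3  79.9] xang 95.37 zaxis [-0.0017  0.0036 -1.    ] F [-0.85  2.01  4.03] T [ 0.09  0.57 -0.27] w 23.4 q [-0.58  0.43  0.33  2.07 -0.23  0.67  1.56]
shift [-227.54   13.23    0.  ] rot [-0.0014 -0.0038 -0.0023]
```

```bash
for i in 1 2 3; do python3 -m jog '[[-0.0005,-0.0015,0,1.2,0,0.2,20],[-0.0005,-0.001,0,1.2,0,0.2,20]]' | grep -E 'pos|force'; done; python3 to.py 517.5 -114 79 95.5
```

```text
position: [482.6, 113.7, 79.4]
contact_force: [-1.2, 0.7, 4.9]
position: [482.2, 116.0, 78.8]
contact_force: [-0.1, 0.3, 3.9]
position: [481.9, 118.3, 78.2]
contact_force: [-1.8, -0.9, 2.7]
t 17.50 p [481.9 118.3  78.2] xang 95.34 zaxis [ 0.0014 -0.005  -1.    ] F [-1.85 -0.95  2.72] T [-0.46  0.24 -0.16] w 23.3 q [-0.61  0.44  0.34  2.07 -0.22  0.67  1.54]
shift [-234.64   13.78    0.39] rot [ 0.0009  0.0051 -0.0027]
```

```bash
for i in 1 2 3; do python3 -m jog '[[0,0.002,0,1,0,0.2,20]]' | grep -E 'pos|force'; done; python3 to.py 517.5 -114 79 95.5
python3 - <<'E'
from workcell import snapshot
import cv2,pickle
for n in ("wrist","scene"):
    s=snapshot(n); cv2.imwrite(f"pics/{n}6.png",s["frame"][:,:,::-1]); pickle.dump(s,open(n+"6.pkl","wb"))
im=cv2.imread("pics/scene6.png")
cv2.imwrite("pics/s6z.png",cv2.resize(im[150:270,290:430],None,fx=5,fy=5,interpolation=cv2.INTER_CUBIC))
E
```

```text
position: [481.9, 119.0, 78.1]
contact_force: [-1.5, -3.0, 7.8]
position: [481.9, 119.1, 78.0]
contact_force: [-3.3, -3.0, 9.5]
position: [482.0, 119.2, 78.1]
contact_force: [-2.0, -3.7, 9.2]
t 17.88 p [482.  119.2  78.1] xang 95.22 zaxis [ 1.3e-03 -9.0e-04 -1.0e+00] F [-2.05 -3.71  9.23] T [-1.6   0.45 -0.17] w 23.6 q [-0.6   0.43  0.33  2.07 -0.22  0.67  1.54]
shift [-235.42   14.18   -0.62] rot [ 0.0012  0.001  -0.0049]
```

View pics/wrist6.png

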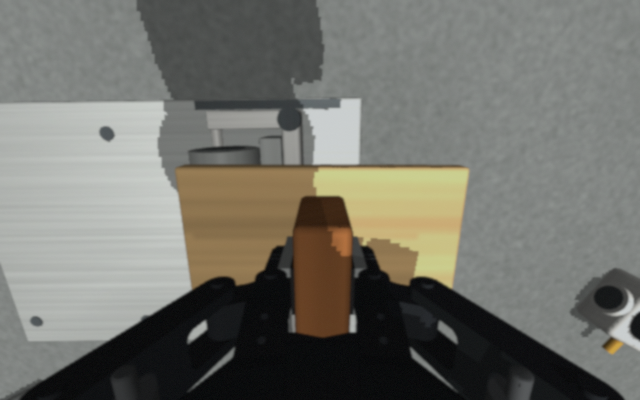

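View pics/s6z.png

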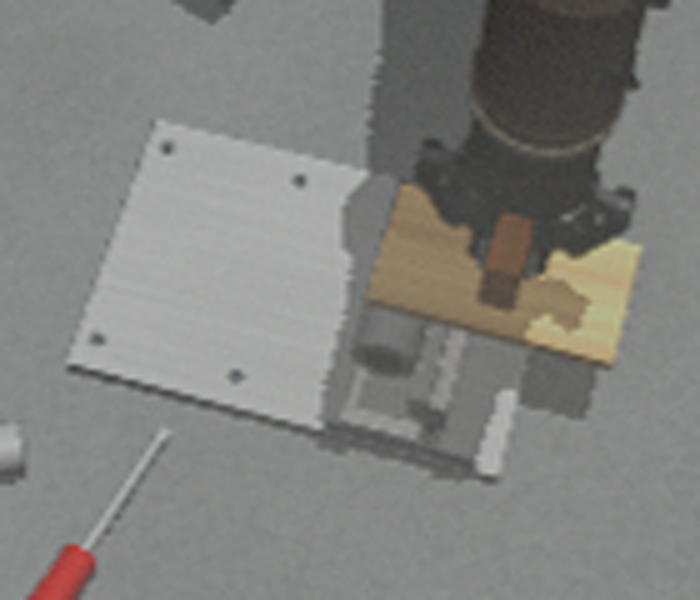

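```bash
for i in 1 2; do python3 -m jog '[[0,0,0,0.6,0,0,20],[0,0,0,0.6,0,0,20]]' | grep -E 'pos|force'; done; python3 to.py 517.5 -114 79 95.5
```

```text
position: [482.0, 119.1, 78.3]
contact_force: [-1.0, -2.0, 1.6]
position: [482.0, 119.8, 78.2]
contact_force: [-1.5, -2.2, 3.9]
t 18.48 p [482.  119.8  78.2] xang 95.09 zaxis [ 0.0016 -0.0023 -1.    ] F [-1.46 -2.15  3.92] T [-1.08  0.05 -0.13] w 23.6 q [-0.61  0.44  0.33  2.07 -0.22  0.67  1.53]
shift [-236.03   14.61   -0.24] rot [ 0.0014  0.0024 -0.0071]
```

```bash
for i in 1 2 3 4 5; do python3 -m jog '[[0,0.0005,0,0.7,0,0.1,20],[0,0.0005,0,0.7,0,0.1,20]]' | grep -E 'pos|force'; done; python3 to.py 517.5 -114 79 95.5
```

```text
position: [482.0, 120.7, 78.1]
contact_force: [-1.5, -3.9, 5.5]
position: [482.1, 120.8, 78.1]
contact_force: [-0.2, -4.3, 6.1]
position: [482.1, 120.9, 78.1]
contact_force: [-0.5, -6.1, 5.0]
position: [482.2, 121.0, 78.1]
contact_force: [-0.1, -5.9, 5.6]
position: [482.2, 121.0, 78.0]
contact_force: [-1.2, -4.9, 4.8]
t 19.73 p [482.2 121.   78. ] xang 94.91 zaxis [ 0.0021 -0.0032 -1.    ] F [-1.21 -4.92  4.76] T [-1.71  0.15 -0.03] w 23.1 q [-0.61  0.44  0.34  2.07 -0.22  0.67  1.53]
shift [-2.372e+02  1.502e+01 -1.400e-01] rot [ 0.0018  0.0034 -0.0103]
```

```bash
python3 -m jog '[[0,0,0,-0.2,0,-0.2,20],[0,0,0,0,0,-1.5,20],[0,0,0,0,0,-5,20],[0,0,0,0,0,-20,20],[0,0,0,0,0,-30,20]]'; python3 to.py 491.5 -375 120 76.7
```

```text
t: 20.35
position: [479.7, 122.7, 133.9]
eef_rot: [-2.121, -2.317, 0.008]
contact_force: [0.5, 0.6, -2.9]
grip_width: 23.5
t 20.35 p [479.7 122.7 133.9] xang 95.05 zaxis [-0.0037 -0.0037 -1.    ] F [ 0.55  0.59 -2.92] T [ 0.04 -0.07 -0.01] w 23.5 q [-0.65  0.35  0.37  2.02 -0.17  0.8   1.48]
shift [-496.79  -32.01   15.69] rot [-0.0034  0.004   0.3203]
```

```bash
python3 -m jog '[[-0.003,0.004,0,-50,0,0,20],[0,0,0,-60,0,0,20],[0,0,0,-60,0,0,20],[0,0,0,-60,0,0,20],[0,0,0,-20,0,0,20]]'; python3 to.py 491.5 -375 120 76.7
python3 - <<'E'
from workcell import snapshot
import cv2,pickle
for n in ("wrist","scene","top"):
    s=snapshot(n); cv2.imwrite(f"pics/{n}7.png",s["frame"][:,:,::-1]); pickle.dump(s,open(n+"7.pkl","wb"))
im=cv2.imread("pics/scene7.png"); b=cv2.imread("pics/top7.png")
import numpy as np
cv2.imwrite("pics/s7z.png",np.hstack([cv2.resize(im[165:265,330:430],(400,400),interpolation=cv2.INTER_CUBIC),cv2.resize(b[160:260,220:320],(400,400),interpolation=cv2.INTER_CUBIC)]))
E
```

```text
t: 20.98
position: [506.5, -127.1, 137.0]
eef_rot: [2.107, 2.328, 0.013]
contact_force: [0.1, 0.3, -2.5]
grip_width: 23.8
t 20.98 p [ 506.5 -127.1  137. ] xang 95.70 zaxis [ 0.0067  0.0049 -1.    ] F [ 0.09  0.34 -2.5 ] T [0.04 0.04 0.02] w 23.8 q [-0.17  0.39  0.42  1.97 -0.22  0.83  2.04]
shift [-245.2   -39.68   15.65] rot [ 0.0063 -0.0053  0.3315]
```

View pics/wrist7.png

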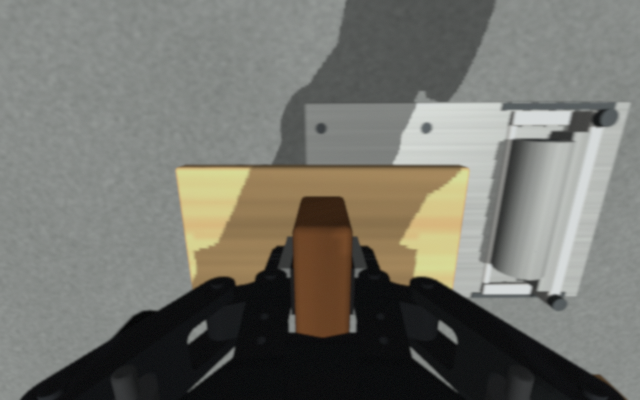

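View pics/s7z.png

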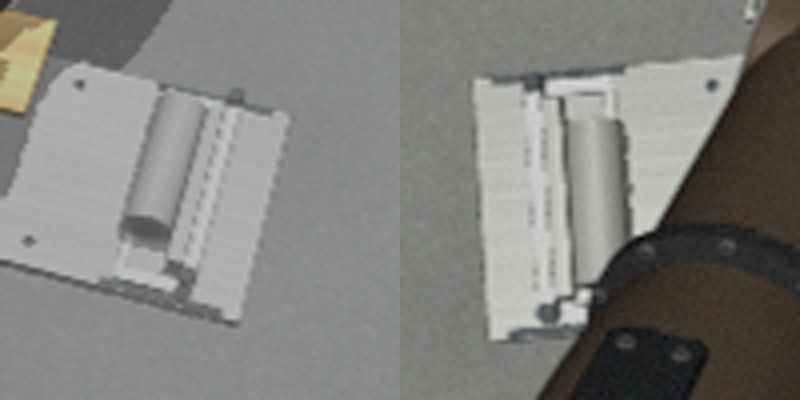

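```bash
python3 - <<'E' | tail -12
from m import *
a=cv2.cvtColor(cv2.imread("pics/scene0.png"),6).astype(np.float32);b=cv2.cvtColor(cv2.imread("pics/scene7.png"),6).astype(np.float32)
c=cv2.cvtColor(cv2.imread("pics/top0.png"),6).astype(np.float32);d=cv2.cvtColor(cv2.imread("pics/top7.png"),6).astype(np.float32)
def tm(A,B,x0,y0,x1,y1):
    T=A[y0:y1,x0:x1]; S=B[y0-3:y1+3,x0-3:x1+3]; S8=cv2.resize(S,None,fx=10,fy=10,interpolation=cv2.INTER_CUBIC);T8=cv2.resize(T,None,fx=10,fy=10,interpolation=cv2.INTER_CUBIC)
    r=cv2.matchTemplate(S8,T8,cv2.TM_CCOEFF_NORMED); _,m,_,l=cv2.minMaxLoc(r); return (l[0]-30)/10,(l[1]-30)/10,round(m,3)
print("scene stop rear",tm(a,b,382,190,393,206),"clamp lower",tm(a,b,355,232,390,248),"clamp upper",tm(a,b,383,183,400,196))
print("scene plate corner",tm(a,b,390,185,405,200),"hole",tm(a,b,303,212,314,222))
print("top stop upper",tm(c,d,248,174,276,186),"rear",tm(c,d,250,188,259,230),"plate corner",tm(c,d,232,175,245,188))
obs=[((q[0]+.5)/4-.5+330,(q[1]+.5)/4-.5+165) for q in [(155,100),(148,130),(137,170),(126,205),(120,225),(208,105),(203,130),(192,170),(185,205),(172,240),(182,91),(148,250)]]
s7=load("scene7.pkl")
x,m=fit(s7,obs);print("roller start dflt",x[:2],np.degrees(x[2]),m)
E
```

```text
edge 170.6 -172.3 [593.   59.1]
  edge 170.6 7.7 [424.   36.2]
  edge 170.6 -172.3 [593.   59.1]
face top [500.   79.7  38. ]
  edge 149.0 -174.8 [574.2  86.4]
  edge 149.0 5.2 [425.8  72.9]
  edge 149.0 -174.8 [574.2  86.4]
  edge 149.0 5.2 [425.8  72.9]
scene stop rear (0.0, 0.0, 0.992) clamp lower (0.0, 0.0, 0.998) clamp upper (0.0, 0.0, 0.997)
scene plate corner (0.0, 0.0, 0.997) hole (-0.2, -0.3, 0.664)
top stop upper (0.0, 0.0, 0.998) rear (0.0, 0.1, 0.978) plate corner (0.0, 0.0, 0.995)
roller start dflt [499.04335458  60.46302145] 6.153548302136817 1.3668372572599885
```

The stop has not shifted (0.0 px), and the roller fit (499, 60.5) at 6.2° matches seated. Now I return the pad.

```bash
python3 -m jog '[[0.006,-0.005,0.1,-55,-5,0,20],[0,0,0.1,-58,-10,0,20],[0,0,0.1,-58,0,0,20],[0,0,0.03,-45,0,0,20],[0,0,0,0,0,0,20]]'; python3 to.py 491.5 -375 60 76.7
```

```text
t: 21.75
position: [486.9, -333.9, 134.7]
eef_rot: [-2.451, -1.958, -0.007]
contact_force: [1.2, 0.6, -3.1]
grip_width: 23.5
t 21.75 p [ 486.9 -333.9  134.7] xang 77.25 zaxis [ 3.0e-04  6.5e-03 -1.0e+00] F [ 1.23  0.58 -3.09] T [0.08 0.04 0.02] w 23.5 q [ 0.16  0.51  0.51  1.8  -0.31  0.92  2.16]
shift [-39.55  13.67  74.47] rot [-0.0012 -0.0064  0.0096]
```

```bash
python3 -m jog '[[-0.001,-0.006,0.01,-38,13,25,20],[0,0,0,-3,2,25,20],[0,0,0,0,0,15,20],[0,0,0,0,0,0,20]]'; python3 to.py 491.5 -375 24 76.7
```

```text
t: 22.25
position: [497.7, -368.5, 67.2]
eef_rot: [-2.451, -1.959, -0.008]
contact_force: [0.3, -0.1, -2.3]
grip_width: 23.7
t 22.25 p [ 497.7 -368.5   67.2] xang 77.29 zaxis [ 0.0016  0.0065 -1.    ] F [ 0.25 -0.05 -2.26] T [ 0.03  0.01 -0.07] w 23.7 q [ 0.25  0.63  0.46  1.78 -0.38  0.82  2.24]
shift [-7.97 -4.63 43.18] rot [ 0.0001 -0.0067  0.0102]
```

```bash
python3 -m jog '[[0,-0.006,0.01,-7,-4,22,20],[0,-0.001,0,0,0,10,20],[0,0,0,0,0,5,20],[0,0,0,0,0,0,20]]'; python3 to.py 491.5 -375 23 76.7
```

```text
t: 22.75
position: [496.1, -371.4, 32.5]
eef_rot: [2.456, 1.954, 0.005]
contact_force: [0.6, 0.1, -2.7]
grip_width: 23.1
t 22.75 p [ 496.1 -371.4   32.5] xang 77.01 zaxis [ 4.6e-03 -2.0e-04 -1.0e+00] F [ 0.6   0.12 -2.74] T [0.03 0.01 0.  ] w 23.1 q [ 0.26  0.68  0.44  1.81 -0.41  0.75  2.27]
shift [-4.56 -3.72  9.43] rot [ 0.0045 -0.0008  0.0053]
```

```bash
python3 -m jog '[[0.0045,-0.0005,0.004,-4,-4,3,20],[0,0,0,0,0,2,20],[0,0,0,0,0,0,20]]'; python3 to.py 491.5 -375 23 76.7
```

```text
t: 23.12
position: [491.8, -375.1, 28.5]
eef_rot: [2.461, 1.95, 0.001]
contact_force: [0.7, 1.0, -3.3]
grip_width: 23.2
t 23.12 p [ 491.8 -375.1   28.5] xang 76.77 zaxis [ 1.6e-03 -7.0e-04 -1.0e+00] F [ 0.67  1.   -3.29] T [ 0.    0.   -0.06] w 23.2 q [ 0.27  0.68  0.44  1.81 -0.41  0.74  2.27]
shift [ 0.01 -0.31  5.48] rot [0.0017 0.0003 0.0011]
```

```bash
python3 -m jog '[[0.001,0,0,0,0,2.5,20],[0,0,0,0,0,1.5,20],[0,0,0,0,0,0.5,20]]';for i in 1 2 3 4; do python3 -m jog '[[0,0,0,0,0,0.4,20]]'|grep -E 'pos|force'; done; python3 to.py 491.5 -375 23 76.7
```

```text
t: 23.5
position: [491.9, -375.2, 23.8]
eef_rot: [2.462, 1.95, 0.0]
contact_force: [0.6, 0.4, -3.0]
grip_width: 23.1
position: [491.9, -375.1, 23.3]
contact_force: [-0.2, -0.2, -3.1]
position: [491.9, -375.1, 22.9]
contact_force: [-0.6, -0.5, -2.3]
position: [491.9, -375.1, 22.6]
contact_force: [-1.7, 2.1, 2.6]
position: [491.9, -375.1, 22.5]
contact_force: [-2.6, 2.0, 6.9]
t 24.00 p [ 491.9 -375.1   22.5] xang 76.77 zaxis [ 9.e-04 -3.e-04 -1.e+00] F [-2.57  2.02  6.92] T [ 0.35  0.44 -0.05] w 23.7 q [ 0.28  0.69  0.43  1.81 -0.41  0.73  2.28]
shift [ 0.   -0.44 -0.46] rot [0.0009 0.0001 0.0011]
```

```bash
python3 -m jog '[[0,0,0,0,0,0,40],[0,0,0,0,0,0,85],[0,0,0,0,0,0,85],[0,0,0,0,0,0,85],[0,0,0,0,0,0,85]]'; python3 -m jog '[[0,0,0,0,0,-10,85],[0,0,0,0,0,-30,85],[0,0,0,0,0,-50,85],[0,0,0,0,0,-60,85],[0,0,0,0,0,-30,85]]'; python3 to.py 491.5 -375 23 76.7
python3 - <<'E'
from workcell import snapshot
import cv2,pickle
import numpy as np
for n in ("wrist","scene","top"):
    s=snapshot(n); cv2.imwrite(f"pics/{n}8.png",s["frame"][:,:,::-1]); pickle.dump(s,open(n+"8.pkl","wb"))
b=cv2.imread("pics/top8.png")
cv2.imwrite("pics/t8z.png",cv2.resize(b[160:260,220:350],None,fx=6,fy=6,interpolation=cv2.INTER_CUBIC))
im=cv2.imread("pics/scene8.png")
cv2.imwrite("pics/s8z.png",np.vstack([cv2.resize(im[130:260,220:430],(800,495)[:2],interpolation=cv2.INTER_CUBIC)]))
E
```

```text
t: 24.62
position: [492.7, -375.8, 23.1]
eef_rot: [2.46, 1.949, 0.001]
contact_force: [-0.3, -1.3, 0.1]
grip_width: 85.3
t: 25.25
position: [490.8, -374.9, 208.5]
eef_rot: [-2.463, -1.949, 0.002]
contact_force: [-0.4, -0.1, -0.4]
grip_width: 85.0
t 25.25 p [ 490.8 -374.9  208.5] xang 76.71 zaxis [-1.4e-03  2.0e-04 -1.0e+00] F [-0.4  -0.11 -0.42] T [-0.02 -0.03 -0.05] w 85.0 q [ 0.19  0.48  0.56  1.65 -0.28  1.09  2.16]
shift [1.1000e-01 9.1000e-01 1.8545e+02] rot [-0.0014  0.0002  0.0002]
```

View pics/s8z.png

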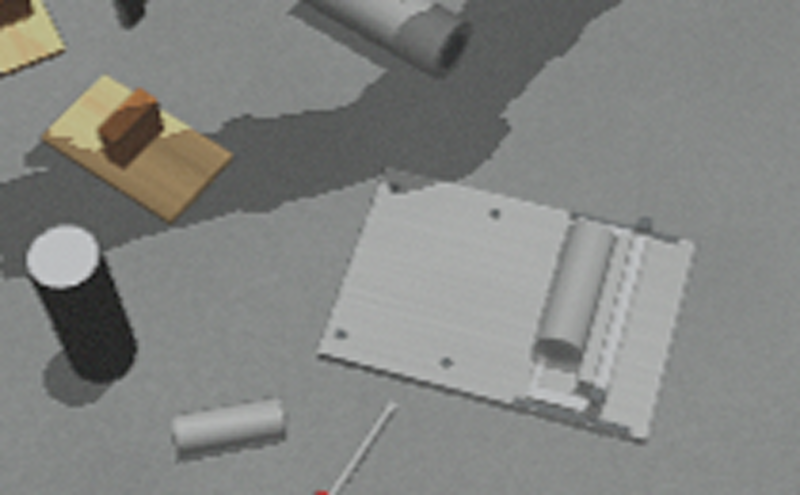

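View pics/top8.png

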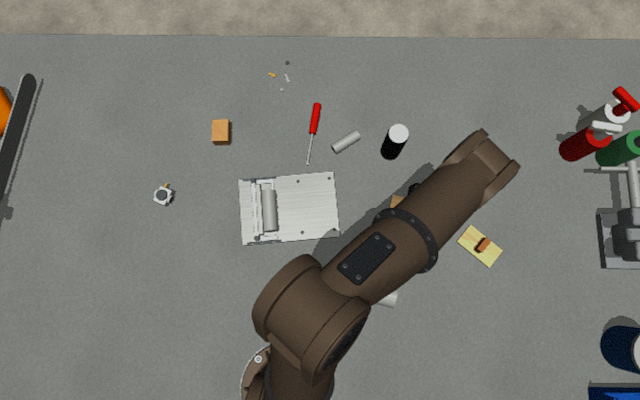

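View pics/wrist8.png

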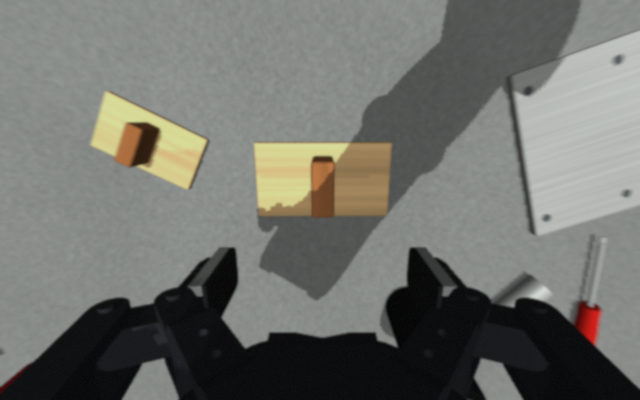

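```bash
python3 -c "
import cv2
b=cv2.imread('pics/top8.png'); cv2.imwrite('pics/t8z.png',cv2.resize(b[170:250,235:300],None,fx=7,fy=7,interpolation=cv2.INTER_CUBIC))
c=cv2.cvtColor(cv2.imread('pics/top0.png'),6);d=cv2.cvtColor(b,6)
for (x0,y0,x1,y1) in [(240,174,276,186),(244,230,284,246),(250,188,259,230)]:
    T=cv2.resize(c[y0:y1,x0:x1],None,fx=10,fy=10,interpolation=2);S=cv2.resize(d[y0-3:y1+3,x0-3:x1+3],None,fx=10,fy=10,interpolation=2)
    r=cv2.minMaxLoc(cv2.matchTemplate(S,T,5));print((r[3][0]-30)/10,(r[3][1]-30)/10,r[1])
"
```

```text
0.0 0.0 0.9978518486022949
0.0 0.1 0.8778076767921448
0.0 0.0 0.9793074131011963
```

View pics/t8z.png

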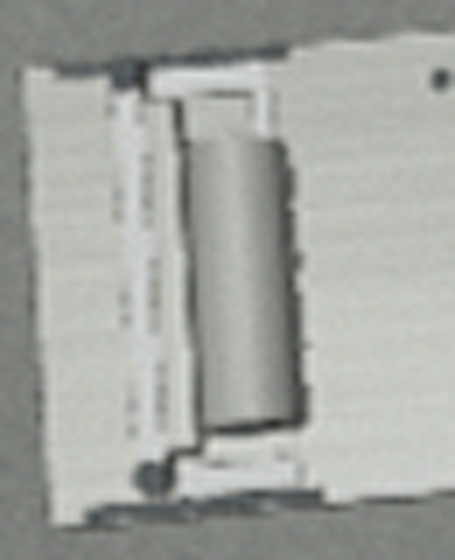

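The roller lies parallel and flush, the stop is unmoved, and the pad is flat and released, so I hand in.

```bash
python3 -m jog '[[0,0,0,0,0,0,85],[0,0,0,0,0,0,85]]'; python3 -c "
from workcell import bot
print(bot.hand_in())"
```

```text
t: 25.65
position: [490.2, -373.8, 205.3]
eef_rot: [-2.46, -1.948, 0.002]
contact_force: [-0.4, 0.5, 0.0]
grip_width: 85.2
the job is handed in; nothing more can be done
None
```

I took the larger pad by its grip and rolled the middle-sized roller with the sole along the plate, slowly over the lip, until it dropped in against the stop. I kept it pressed there for over a second, then put the pad back flat in its old place and let go. I handed in at 25.7 s.

**Roller:** A fit in the scene camera puts it at about (499, 60) mm at 6°. The stop sits at about 5.5°, so this matches seated. In the last top picture it lies parallel and flush against the face, about 6 mm off the stop's middle along the face.

**Stop:** Its image shift against the first pictures is 0.0 to 0.1 px, so it shows no movement.

**Forces:** The highest downward force I read on the roller was about 12 N, a little above the 10 N you suggested. During the hold the sideways force reached 6.1 N, so the face saw about the 12 N at which the stop can slip.

**Limits of the checks:** I read forces at the end of each move, so short peaks in between are not seen. The roller fit has errors up to about 1.4 px, so "flush" rests mainly on the picture. By eye, the bystanders show no change in the last pictures, except the large roller, which is partly hidden by the arm in the top view.

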